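Clamp the angle bracket to the T-slot plate

ROBOT

A 6-joint arm with a two-finger parallel gripper is mounted at the origin on the work surface. World frame = base frame: x ahead of the robot, y to its left, z up, the work surface at z = 0. Lengths are in m, angles in rad, forces in N, time in s.
With the tool pointing down it reaches from about 0.25 to 0.725 m from the base axis. Payload 4 kg.
Tool frame: the origin (TCP) lies at the very end of the fingers, on their centre line; the grasp point (between the pads) lies 19 mm behind it; z points along the fingers, y is the line along which they close (so a half turn about z gives the same grasp; the last joint's range is limited). The gripper opens to 85 mm and grips with 20 to 120 N. Pads are 22 mm wide; open, the fingers measure 114 mm over their backs; the gripper's body (76 mm by 85 mm) begins 54 mm behind the grasp point. The pads swing forward as they close: fully open they stand 13 mm farther back than shut.
Start: joints at [1.242, 0.241, 0.005, 1.335, 0, 1.571], TCP at [0.161, 0.473, 0.231] pointing down, gripper open.
Joint ranges: [-2.72, 2.72], [-1.05, 1.87], [-1.09, 1.28], [-1.99, 2.15], [-1.42, 1.44], [-3.14, 3.14]. Speed limits (rad/s): [2.79, 2.79, 3.14, 3.14, 3.14, 3.14].

INTERFACE

Orientations are given as a unit quaternion [x, y, z, w].
In Python, from workcell import bot, vision, workorder, boxes_of gives the robot as it stands.
- The arm moves only by the tool send_rows, never from a script. Its argument "motion" is text: rows parted by semicolons, each of 5 numbers parted by spaces: the closure, from -1 (fully open) to 1 (shut), so that 0 is half open, then the shift along the tool's x, y, z in cm, then the turn about the tool's z in rad. In form: claw x y z twist; .... A call has 1 to 5 rows; each row is the pose to reach, as a shift and turn from the pose commanded when the call began, along the tool's axes at that moment; what a row does not reach only later rows make up. A row lasts 1/10 s, in which the tool goes at most 50 mm and 8.59 degrees, less where a joint would pass 70% of its speed; a pose out of reach is approached as far as the arm can. A call with a gripper value outside its range is refused whole. The fingers move at their own pace and stop on an object; the grip force is fixed at half the most. Time passes only in rows, so rows that repeat a pose let the fingers close. It gives the time, the measured TCP pose, the force, the opening and the grip force at its end, in the units of the state.
- bot.get_obs(): the state, without advancing time (a new reading comes with each control period).
- vision.camera(name): name is "side" or "top"; returns the picture (480x640x3 uint8, red, green, blue); there is no depth.
- vision.camera_model(name): a dict with "fov_y" (degrees; the focal length in pixels is half the picture's height over the tangent of half this angle, whatever the lens; pixels are square), "cx", "cy" (the principal point, pixels), "world_from_camera" (4x4, takes a point from camera to world coordinates). Camera axes: x right, y down, z forward; pixel columns grow to the right and rows downward; lengths in m; the calibration is good to about 2 mm. A picture is of the moment at which its call begins. camera_model takes no time and is no camera call.
- workorder.job_done(): hands the job in; it is judged then, once.
Trained networks look in the newest picture that a camera, given by its name, has taken for a name from the list of things; names that differ only in an ending like _2 or _b are one class to them, and where a whole thing is asked for, a point or a joint stands for the part that bears it (a point fixed in the world has none). Each returns a list of dicts, best first, with "conf" (0 to 1); they miss things now and then, are a little off and sometimes report something else, mostly with a low value. They report only what shows in the picture. A call takes as long as a camera call. They do not tell look-alikes from the thing itself.
- boxes_of(camera, target): "rect" ([centre column, centre row, width, height] in pixels, round what is visible of it).
The state is a dict: "clock": time; "joint_pos": joint angles; "joint_vel": joint speeds; "tau": joint torques, N m; "eef_pos": TCP position; "tool_rot": TCP orientation; "ft_force": force on the tool from outside, world axes, zero at the start; "ft_torque": the same for the moment, N m; "grip_width": finger opening in m; "grasp_force": force on a finger pad.
Only numpy, scipy, OpenCV 4.12 (cv2) and the standard library are available. Lean on these libraries where they do the work, as an engineer would, in place of code of your own. Each camera call takes 0.05 s, during which the arm holds its last target. There are 200 camera calls.

TASK

Clamp the red angle bracket down on the T-slot plate with the T-bolt that has the yellow nut: lower the bolt's long head lengthwise into the slot that the bracket stands on, turn it clockwise to square across the slot, slide it along fully into the bracket's notch, and tighten the yellow nut (clockwise) until it grips the bracket firmly. Leave the bracket where it stands, do not shift or knock over the blue block, the spare stud, the can or the rod pot, and let go at the end.

Things in the scene. Friction and masses are not known exactly. Their poses are not given: they have to be found in the camera images.
- tab (a point): Centre of the flat steel grip tab on top of the T-bolt (94 mm tall, 0.5 kg, standing upright at the start), on the bolt's axis, 83 mm above the underside of its head. z runs up along the bolt, x along the tab's and the head's long side. Tab: 30 mm (x) by 12 (y) by 22 high, from 72 to 94 mm above the underside of the head; shank below 18 mm thick.
- head (a point): Centre of the T-bolt's head, axes as the tab's: a steel bar 56 mm (x) by 26 (y) by 12 high, at the bolt's foot. Two opposite corners are cut away: in the slot's channel it can be turned only clockwise seen from above, from lengthwise to square, and stops about 10 degrees past square.
- nut_mid (a point): Centre of the bolt's yellow hexagon nut, 44 mm across flats, 22 high, between tab and collar. Its own y axis is square to one pair of flats, the other pairs lie 60 degrees on. Backed off, its top is level with the tab's foot, its underside 50 mm above the head's underside; below it sits a black spring collar, 40 mm diameter, 10 high. When the tab is turned the nut goes round with the bolt.
- nut (a joint): Turn of the nut on the bolt, rad: 0 backed off (start), to 4.0, growing clockwise from above. Nut and collar go down 4 mm per rad. Stiff (0.15 N m), stays as left; its friction carries a free bolt round. With the bolt in the slot the collar meets the bracket at about 0.9, then raises the bolt 4.5 mm until its head bears under the lips at about 2.0; beyond, the collar is squeezed.
- collar (a joint): Squeeze of the spring collar below the nut, m: 0 free, 0.004 flat; 8 N per mm. The nut is firmly tight from 0.0015 on. Grows 4 mm per rad of nut once all slack is gone.
- fixture: T-slot plate, bright top, dark sides, fixed, 240 mm (x) by 320 (y) by 34.5 high, origin at the centre of its underside on the table. Two slots run along its y over the whole length, open at both ends, middles at x = -55 and +55 mm: mouth 32 mm wide, lips 10 thick (24.5 to 34.5 mm up), below them a channel 59 wide and 16.5 high, its floor 8 mm above the table.
- seat (a point): On the red angle bracket (1.4 kg, loose, over one of the two slots): point on the top of its 10 mm foot, 44.5 mm above the table, where the bolt's axis belongs when home. Axes about as the plate's. The foot's notch is 24 mm wide, centred on the slot, open to +y: front edge 30 mm to +y of this point, notch end 12 mm to -y. The foot spans x = -50 to +50 mm.
- upright (a point): Middle of the top edge of the bracket's upright plate, 100 mm wide, 10 thick, 65 mm tall above the bracket's underside, 80 mm to -y of the seat; a steel coupon on it reaches to 68 mm from the seat, two 34 mm tall gussets at its sides to 50 mm.
- setup: Blue setup block, 56 mm (x) by 100 mm (y) by 40 mm high, loose on the plate over the other slot; origin at the centre of its underside. A bystander.
- stub: Round-footed spare stud with a black round knob, 70 mm tall, 48 mm diameter, origin at its underside. A bystander, not to be used.
- can: Can with a green label, 56 mm diameter, 115 mm tall, origin at its underside. A bystander.
- rodpot: Dark pot, 80 mm diameter, 120 mm tall, with copper rods that reach to 190 mm, origin at the centre of its underside. A bystander standing close to the plate.
Mind the look-alikes: they are no part of the job. What is shaped like the part that bears tab but purple or turquoise is not meant.

How it is judged:
By the outcome, as a careful person would: the job done as asked, in the order asked, and still so for the second after the job is handed in, with the robot touching nothing.
It also fails if it takes over 72 s, if anything falls off the work surface, if the arm or the gripper's body presses on something with over 40 N, if the wrist force passes 120 N, or if a joint passes its speed limit or range.

## Working session

There is one attempt and no reset: what is moved stays moved. The work goes in short steps, Python scripts to look and compute and a tool call to move; the robot and the scene stay as the last step left them, time stands still between calls to the robot, and variables do not carry over. Pictures are saved under pics/ and viewed, at most 10 in all, crops included, and the job is handed in when it is done.

Besides the shell and the picture viewer there is one more tool, called after ">>>" as a command line: name --argument value ..., lists and objects as JSON in quotes. send_rows: Moves the arm, as the interface text tells. Its arguments: {"type":"object","properties":{"motion":{"type":"string"}},"required":["motion"]}

```bash
mkdir -p pics; ls; python3 - <<'E'
from workcell import bot, vision, boxes_of
import cv2, numpy as np
for n in ("top","side"):
    im=vision.camera(n); cv2.imwrite(f"pics/{n}0.png",im[:,:,::-1])
    m=vision.camera_model(n); print(n,m["fov_y"],m["cx"],m["cy"],np.round(m["world_from_camera"],4).tolist(), {k:v for k,v in m.items() if k not in("fov_y","cx","cy","world_from_camera")})
    for t in ("tab","nut_mid","seat","upright","setup","stub","can","rodpot","fixture"):
        print(t,[(np.round(d["rect"]).astype(int).tolist(),round(d["conf"],2)) for d in boxes_of(n,t)][:4])
o=bot.get_obs();print({k:np.round(v,3).tolist() for k,v in o.items()})
E
```

```text
pics
top 42.01506417882953 314.87533761128407 246.4109944447077 [[-0.0073, -0.9971, 0.0752, 0.4855], [-0.9999, 0.0084, 0.0133, 0.032], [-0.0139, -0.0751, -0.9971, 1.3462], [0.0, 0.0, 0.0, 1.0]] {}
tab [([265, 269, 24, 28], 0.91), ([216, 248, 23, 24], 0.7), ([170, 242, 23, 30], 0.69), ([204, 200, 30, 20], 0.65)]
nut_mid [([172, 240, 27, 22], 0.74), ([213, 243, 24, 28], 0.66), ([201, 200, 26, 25], 0.63), ([264, 265, 27, 22], 0.5)]
seat [([458, 227, 67, 53], 0.93), ([213, 245, 22, 27], 0.47), ([171, 293, 39, 26], 0.36), ([434, 274, 54, 29], 0.31)]
upright []
setup [([432, 275, 52, 31], 0.75)]
stub [([221, 305, 28, 22], 0.78)]
can []
rodpot [([282, 203, 47, 46], 0.6)]
fixture [([428, 251, 158, 125], 0.93)]
side 53.099762559929175 316.1409712258695 241.5814710898514 [[-0.9714, -0.1709, 0.165, 0.426], [-0.2375, 0.6885, -0.6852, 0.6571], [0.0035, -0.7048, -0.7094, 0.7006], [0.0, 0.0, 0.0, 1.0]] {}
tab [([256, 391, 40, 47], 0.92), ([208, 348, 36, 59], 0.74), ([274, 344, 30, 54], 0.66), ([321, 298, 33, 49], 0.63)]
nut_mid [([321, 296, 25, 25], 0.93), ([252, 388, 38, 38], 0.9), ([211, 340, 31, 34], 0.76)]
seat [([326, 153, 60, 62], 0.56)]
upright [([325, 152, 56, 58], 0.55)]
setup [([367, 178, 37, 44], 0.81)]
stub [([357, 355, 32, 47], 0.89), ([273, 344, 34, 50], 0.39), ([276, 336, 34, 33], 0.22)]
can [([325, 404, 45, 73], 0.65)]
rodpot [([254, 252, 49, 97], 0.68)]
fixture [([337, 198, 146, 110], 0.97)]
{'clock': 1.0, 'joint_pos': [1.242, 0.241, 0.005, 1.335, -0.0, 1.571], 'joint_vel': [0.0, 0.0, 0.001, 0.001, 0.0, 0.001], 'tau': [-0.001, -37.221, 25.27, 0.001, 0.0, 0.0], 'eef_pos': [0.161, 0.473, 0.231], 'tool_rot': [0.164, 0.987, 0.0, 0.0], 'ft_force': [0.472, -0.599, 0.192], 'ft_torque': [-0.014, -0.014, 0.004], 'grasp_force': 0.0, 'grip_width': 0.086}
```

View pics/top0.png

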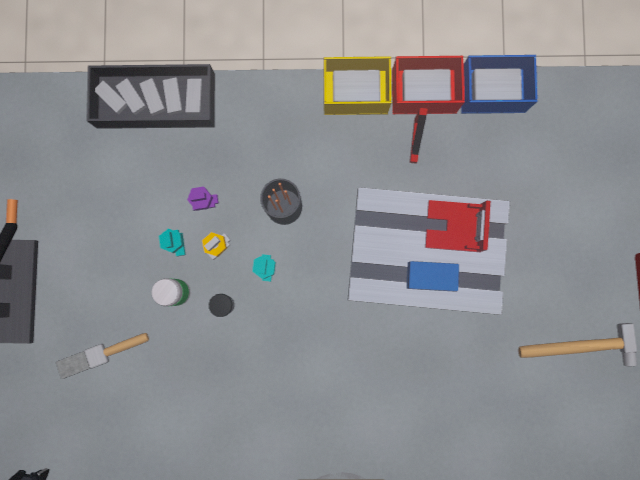

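View pics/side0.png

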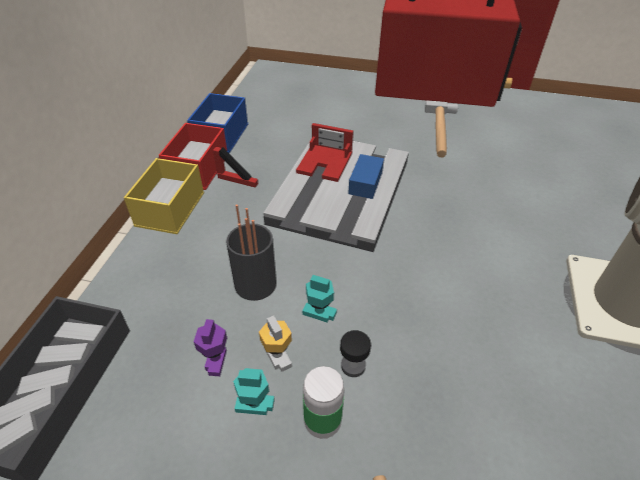

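```bash
cat > h.py <<'E'
import numpy as np, cv2
from workcell import bot, vision, boxes_of
def M(n):
    m=vision.camera_model(n); T=np.array(m["world_from_camera"]); f=240/np.tan(np.radians(m["fov_y"]/2)); return T,f,m["cx"],m["cy"]
def back(n,uv,z):
    T,f,cx,cy=M(n); uv=np.atleast_2d(np.asarray(uv,float))
    d=np.c_[(uv[:,0]-cx)/f,(uv[:,1]-cy)/f,np.ones(len(uv))]@T[:3,:3].T
    s=(z-T[2,3])/d[:,2]; return T[:3,3]+d*s[:,None]
def proj(n,P):
    T,f,cx,cy=M(n); p=(np.atleast_2d(P)-T[:3,3])@T[:3,:3]; return np.c_[cx+f*p[:,0]/p[:,2],cy+f*p[:,1]/p[:,2]]
def blob(im,lo,hi,roi=None):
    h=cv2.cvtColor(im,cv2.COLOR_RGB2HSV); m=cv2.inRange(h,lo,hi)
    if roi: k=np.zeros_like(m); x0,y0,x1,y1=roi; k[y0:y1,x0:x1]=255; m&=k
    return m
E
python3 - <<'E'
from h import *
a=cv2.imread("pics/top0.png"); b=cv2.imread("pics/side0.png")
c=lambda im,x,y,w,h,s:cv2.resize(im[y:y+h,x:x+w],None,fx=s,fy=s,interpolation=cv2.INTER_CUBIC)
A=c(a,185,215,56,56,7); B=c(b,250,310,56,70,7)[:392]
P=c(a,340,180,180,140,4.4)[:600,:800]
cv2.imwrite("pics/bolt.png",np.hstack([A,B])); cv2.imwrite("pics/plate.png",P[:, :790])
E
```

```text
(no output)
```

View pics/bolt.png

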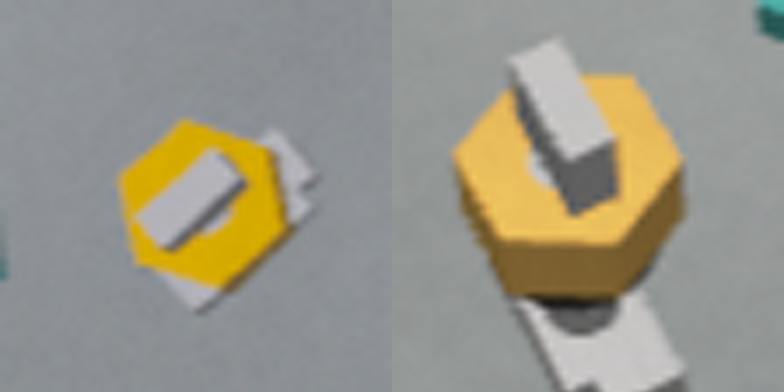

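View pics/plate.png

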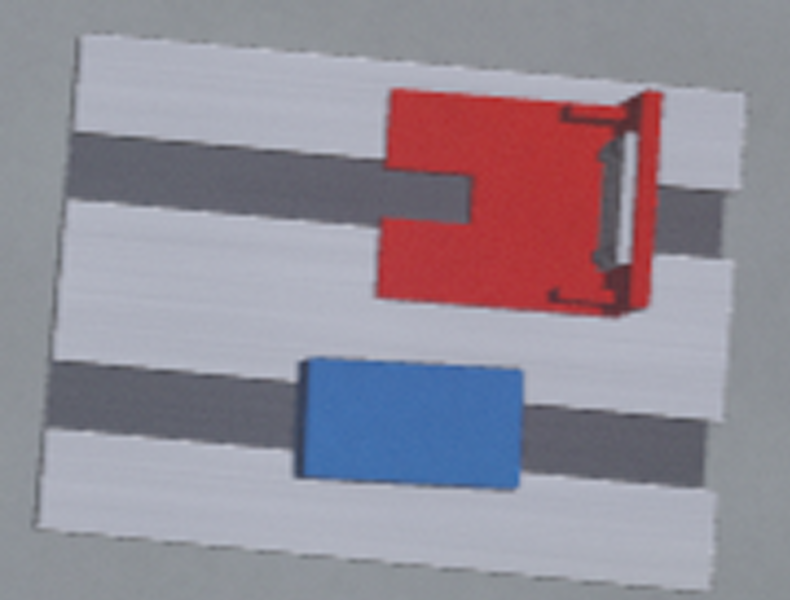

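Top view: the yellow bolt is at about (213,244), or (276,338) in the side view, and the crop confirms a yellow nut with a steel tab. Its look-alikes are purple at (201,198) and turquoise at (171,241) and (264,267). The bracket stands on the upper (+x) slot, with its notch mouth at about (427,224).

```bash
cat > meas.py <<'E'
from h import *
from scipy.optimize import least_squares
def rigid(model,pts):
    f=lambda p:((model@np.array([[np.cos(p[2]),np.sin(p[2])],[-np.sin(p[2]),np.cos(p[2])]])+p[:2])-pts).ravel()
    r=min((least_squares(f,[*pts.mean(0),a]) for a in np.arange(-3,3,1.)),key=lambda r:r.cost); 
    return r.x, np.round(1000*r.fun.reshape(-1,2),1)
E
python3 - <<'E'
from meas import *
a=cv2.imread("pics/top0.png");g=cv2.cvtColor(a,cv2.COLOR_BGR2GRAY);gs=cv2.cvtColor(cv2.imread("pics/side0.png"),cv2.COLOR_BGR2GRAY)
def sub(g,p,w=3): return cv2.cornerSubPix(g,np.float32(p).reshape(-1,1,2).copy(),(w,w),(-1,-1),(3,40,.01)).reshape(-1,2)
pc=(np.array([(80,34),(745,93),(710,590),(37,527)])+.5)/4.4-.5+[340,180]
ps=sub(g,pc,4); print(np.round(ps-pc,1).tolist())
w=back("top",ps,.0345)[:,:2]
# image left=+y, up=+x : plate axes
x,r=rigid(np.array([(.12,.16),(.12,-.16),(-.12,-.16),(-.12,.16)]),w); print("plate",np.round(x,4),r.tolist())
c,s=np.cos(x[2]),np.sin(x[2]); R=np.array([[c,-s],[s,c]])
nc=(np.array([(385,168),(472,174),(468,222),(380,219),(390,89),(376,297)])+.5)/4.4-.5+[340,180]
ns=sub(g,nc,3); print(np.round(ns-nc,1).tolist())
for q in (ns,nc):
    w=back("top",q,.0445)[:,:2]; y,r=rigid(np.array([(.012,.03),(.012,-.012),(-.012,-.012),(-.012,.03),(.05,.03),(-.05,.03)]),w)
    print("seat",np.round(y,4),r.tolist(),"in plate",np.round((y[:2]-x[:2])@R,4))
# tab
tt=(np.array([(136,213),(218,150),(244,183),(165,244)])+.5)/7-.5+[185,215]
ts=(np.array([(509,58),(562,38),(615,138),(570,163)])+.5)/7-.5+[250,310]
md=np.array([(.015,.006),(.015,-.006),(-.015,-.006),(-.015,.006)])
for n,q in(("top",tt),("side",ts)):
    w=back(n,q,.094)[:,:2]
    best=min((rigid(np.roll(md,k,0),w) for k in (0,1)),key=lambda r:abs(r[1]).sum())
    print(n,np.round(best[0],4),best[1].tolist(), np.round(w.mean(0),4))
# side notch/plate via known
for n,t in(("side","stub"),("side","can"),("side","rodpot")):pass
print("stub,can,rod",[np.round(back("top",[p],z)[0],3).tolist() for p,z in(((220,305),.07),((167,292),.115),((281,200),.12))])
for p,z in (((201,198),.07),((171,241),.07),((264,267),.07)): print(np.round(back("top",[p],z)[0],3).tolist())
# nut
m=blob(cv2.cvtColor(a,cv2.COLOR_BGR2RGB),(18,150,100),(32,255,255),(185,215,245,275)); 
ct=max(cv2.findContours(m,0,2)[0],key=cv2.contourArea); h=cv2.approxPolyDP(cv2.convexHull(ct),1.5,True).reshape(-1,2); print(h.tolist(),np.round(back("top",h,.072)[:,:2],4).tolist())
E
```

```text
[[0.0, 0.3], [-0.2, -0.0], [-0.7, -0.2], [0.2, -0.6]]
plate [ 0.5753 -0.1891 -0.1007] [[2.4, 0.3], [1.1, -0.6], [-1.3, -1.3], [-2.1, 1.5]]
[[-0.4, -2.3], [-0.8, 0.4], [0.0, -0.3], [-0.4, 2.2], [0.1, -0.1], [-0.5, -0.1]]
seat [ 0.6275 -0.2134 -0.0891] [[-4.5, 0.4], [0.7, -1.2], [-1.7, 0.2], [5.4, -0.5], [0.1, 1.1], [-0.1, 0.1]] in plate [ 0.0543 -0.0189]
seat [ 0.6275 -0.2141 -0.0827] [[0.2, 0.5], [0.0, -0.2], [-1.0, -0.6], [0.6, -0.4], [0.3, 0.5], [-0.1, 0.1]] in plate [ 0.0544 -0.0196]
top [ 0.589   0.2564 -0.9095] [[-0.1, -0.3], [0.3, -0.4], [0.4, -0.2], [-0.6, 0.8]] [0.589  0.2564]
side [ 0.5047  0.2371 -0.9029] [[-0.0, -0.5], [0.7, 0.1], [-1.0, 0.7], [0.3, -0.4]] [0.5047 0.2371]
stub,can,rod [[0.464, 0.243, 0.07], [0.491, 0.341, 0.115], [0.671, 0.115, 0.12]]
[0.684, 0.284, 0.07]
[0.595, 0.345, 0.07]
[0.54, 0.153, 0.07]
[[223, 237], [225, 248], [220, 253], [214, 255], [205, 252], [202, 240], [211, 232]] [[0.6025, 0.2374], [0.5799, 0.2332], [0.5697, 0.2434], [0.5657, 0.2557], [0.572, 0.2742], [0.5967, 0.2806], [0.6131, 0.2621]]
```

```bash
python3 - <<'E'
from meas import *
ts=(np.array([(117,58),(170,38),(223,138),(178,163)])+.5)/7-.5+[250,310]
md=np.array([(.015,.006),(.015,-.006),(-.015,-.006),(-.015,.006)])
w=back("side",ts,.094)[:,:2]
b=min((rigid(np.roll(md,k,0),w) for k in (0,1)),key=lambda r:abs(r[1]).sum());print(np.round(b[0],4),b[1].tolist())
# project plate/bracket/tab models into pics for overlay, and head in top
def pl(x,y,th,pts,z): c,s=np.cos(th),np.sin(th); p=np.array(pts)@np.array([[c,s],[-s,c]])+[x,y]; return np.c_[p,np.full(len(p),z)]
out=[]
for n,(x0,y0,W,H,s) in (("top",(340,180,180,140,2.2)),("side",(255,110,165,140,2.4))):
    im=cv2.imread(f"pics/{n}0.png")[y0:y0+H,x0:x0+W]; im=cv2.resize(im,None,fx=s,fy=s,interpolation=2)
    def dr(P,col): cv2.polylines(im,[np.int32(((proj(n,P)-[x0,y0]+.5)*s))],False,col,1)
    P=(.5753,-.1891,-.1007)
    dr(pl(*P,[(.12,.16),(.12,-.16),(-.12,-.16),(-.12,.16),(.12,.16)],.0345),(0,255,0))
    for e in (.039,.071): dr(pl(*P,[(e,.16),(e,-.16)],.0345),(0,255,0))
    dr(pl(.6275,-.2141,-.09,[(.05,.03),(.012,.03),(.012,-.012),(-.012,-.012),(-.012,.03),(-.05,.03)],.0445),(255,255,0))
    out.append(im[:308])
h=max(o.shape[0] for o in out); out=[cv2.copyMakeBorder(o,0,h-o.shape[0],0,0,0) for o in out]
cv2.imwrite("pics/ov.png",np.hstack(out)[:, :800])
E
```

```text
[ 0.5874  0.2575 -0.8434] [[-0.4, 0.2], [0.3, 0.1], [-0.7, 0.1], [0.8, -0.4]]
```

View pics/ov.png

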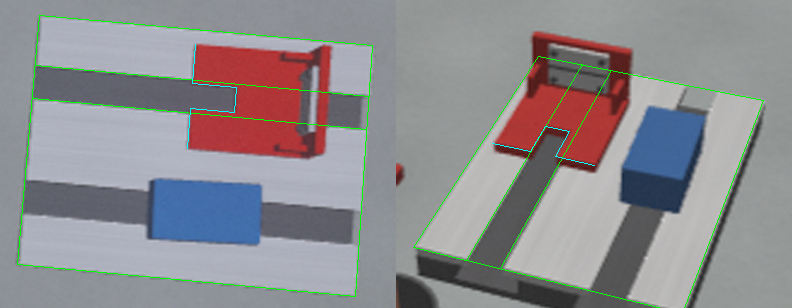

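```bash
cat > plan.py <<'E'
import numpy as np,sys
from workcell import bot
def cur():
    o=bot.get_obs(); x,y,z,w=o["tool_rot"]; ty=np.array([2*(x*y-w*z),1-2*(x*x+z*z)]); return np.r_[o["eef_pos"],np.arctan2(ty[1],ty[0])]
def calls(s,goals,claw,dec=1):
    """goals: (x,y,z,yang,nrows); prints calls of 5 rows, tool axes of each call's start"""
    s=np.array(s,float); pts=[]
    for g in goals:
        g=np.array(g,float); n=int(g[4]); p0=pts[-1] if pts else s
        pts+= [p0+(g[:4]-p0)*k/n for k in range(1,n+1)]
    for i in range(0,len(pts),5):
        t=s[3]; ty=np.array([np.cos(t),np.sin(t)]); tx=np.array([-ty[1],ty[0]])
        rows=[]
        for p in pts[i:i+5]:
            d=p-s; r=[round(100*(d[:2]@tx),dec),round(100*(d[:2]@ty),dec),round(-100*d[2],dec),round(-d[3],2)]; rows.append(r)
        print("; ".join(f"{claw} "+" ".join(f"{v+0:g}" for v in r) for r in rows))
        r=rows[-1]; s=np.r_[s[:2]+(r[0]*tx+r[1]*ty)/100,s[2]-r[2]/100,s[3]-r[3]]
    print("end",np.round(s,4))
E
python3 - <<'E'
from plan import *
c=cur(); print(c)
calls(c,[(.50,.30,.20,3.4,15),(.588,.257,.13,3.833,5)],0)
E
```

```text
[0.1614689  0.47320738 0.23134126 1.24198949]
0 -2.5 -0.4 0.2 -0.14; 0 -5 -0.7 0.4 -0.29; 0 -7.5 -1.1 0.6 -0.43; 0 -10 -1.5 0.8 -0.58; 0 -12.5 -1.8 1 -0.72
0 -1.7 -2 0.3 -0.14; 0 -3.3 -3.9 0.5 -0.29; 0 -5 -5.8 0.7 -0.43; 0 -6.6 -7.8 0.9 -0.57; 0 -8.3 -9.7 1.1 -0.72
0 0.1 -2.5 0.2 -0.14; 0 0.1 -5 0.4 -0.29; 0 0.1 -7.6 0.6 -0.43; 0 0.2 -10.1 0.8 -0.57; 0 0.2 -12.6 1 -0.72
0 1.3 -1.5 1.4 -0.08; 0 2.6 -3 2.8 -0.17; 0 3.9 -4.5 4.2 -0.26; 0 5.2 -5.9 5.6 -0.34; 0 6.4 -7.4 7 -0.43
end [0.5877 0.2573 0.1303 3.832 ]
```

>>> send_rows --motion "0 -2.5 -0.4 0.2 -0.14; 0 -5 -0.7 0.4 -0.29; 0 -7.5 -1.1 0.6 -0.43; 0 -10 -1.5 0.8 -0.58; 0 -12.5 -1.8 1 -0.72"

```text
clock: 1.5
eef_pos: [0.2747, 0.4152, 0.2213]
tool_rot: [-0.197, 0.98, 0.0, 0.0]
ft_force: [0.2, 0.3, 0.9]
grip_width: 0.0428
grasp_force: 0.0
```

>>> send_rows --motion "0 -1.7 -2 0.3 -0.14; 0 -3.3 -3.9 0.5 -0.29; 0 -5 -5.8 0.7 -0.43; 0 -6.6 -7.8 0.9 -0.57; 0 -8.3 -9.7 1.1 -0.72"

```text
clock: 2.0
eef_pos: [0.3885, 0.3572, 0.2103]
tool_rot: [-0.53, 0.848, 0.0, -0.0]
ft_force: [-0.1, 0.1, 0.0]
grip_width: 0.0429
grasp_force: 0.0
```

>>> send_rows --motion "0 0.1 -2.5 0.2 -0.14; 0 0.1 -5 0.4 -0.29; 0 0.1 -7.6 0.6 -0.43; 0 0.2 -10.1 0.8 -0.57; 0 0.2 -12.6 1 -0.72"

```text
clock: 2.5
eef_pos: [0.5006, 0.2995, 0.2001]
tool_rot: [0.795, -0.607, -0.0, 0.0]
ft_force: [-0.0, 0.2, -0.0]
grip_width: 0.0427
grasp_force: 0.0
```

>>> send_rows --motion "0 1.3 -1.5 1.4 -0.08; 0 2.6 -3 2.8 -0.17; 0 3.9 -4.5 4.2 -0.26; 0 5.2 -5.9 5.6 -0.34; 0 6.4 -7.4 7 -0.43"

```text
clock: 3.0
eef_pos: [0.5883, 0.2568, 0.1296]
tool_rot: [0.905, -0.425, -0.0, 0.0]
ft_force: [-0.9, -0.2, -0.1]
grip_width: 0.0428
grasp_force: 0.0
```

```bash
python3 - <<'E'
from plan import *
c=cur(); print(c, bot.get_obs()["joint_pos"],bot.get_obs()["grip_width"])
calls(c,[(.588,.257,.076,3.833,5)],0,2)
E
```

```text
[ 0.58833466  0.25675923  0.12958353 -2.44785305] [ 4.11519329e-01  5.77384507e-01  2.46614520e-01  1.24032293e+00
 -3.86615377e-05 -1.85301659e+00] 0.04276305149638664
0 -0.01 0 1.07 -1.26; 0 -0.02 0 2.14 -2.51; 0 -0.02 0.01 3.22 -3.77; 0 -0.03 0.01 4.29 -5.02; 0 -0.04 0.01 5.36 -6.28
end [0.588  0.257  0.076  3.8321]
```

>>> send_rows --motion "0 0 0 1 0; 0 0 0 2 0; 0 0 0 3.2 0; 0 0 0 4.3 0; 0 0 0 5.3 0"

```text
clock: 3.5
eef_pos: [0.587, 0.2578, 0.0766]
tool_rot: [0.905, -0.426, -0.0, 0.0]
ft_force: [-0.4, -0.4, 0.1]
grip_width: 0.0429
grasp_force: 0.0
```

>>> send_rows --motion "0.3 0 0 0 0; 0.5 0 0 0 0; 0.7 0 0 0 0; 1 0 0 0 0; 1 0 0 0 0"

```text
clock: 4.0
eef_pos: [0.5881, 0.2577, 0.0782]
tool_rot: [0.905, -0.426, 0.0, -0.001]
ft_force: [-1.1, 0.6, 1.7]
grip_width: 0.0108
grasp_force: 61.6
```

>>> send_rows --motion "1 0 0 0 0; 1 0 0 0 0; 1 0 0 -0.2 0; 1 0 0 -1 0; 1 0 0 -2 0"

```text
clock: 4.5
eef_pos: [0.5863, 0.2566, 0.0959]
tool_rot: [0.905, -0.426, -0.001, 0.002]
ft_force: [0.4, 0.5, -5.5]
grip_width: 0.0101
grasp_force: 60.6
```

```bash
python3 - <<'E'
from plan import *
c=cur(); o=bot.get_obs(); print(c,o["ft_force"],o["ft_torque"],o["grip_width"],o["grasp_force"])
x,y,th=.5753,-.1891,-.1007
R=np.array([[np.cos(th),-np.sin(th)],[np.sin(th),np.cos(th)]])
ins=R@[.055,.075]+[x,y]; print(ins)
c[3]+=2*np.pi
ya=th+2*np.pi   # tab y dir along plate x when lengthwise
ya=ya-0 if abs(ya-c[3])<3.2 else ya
print(c[3],ya)
calls(c,[(.54,.20,.20,c[3],5),(.50,.07,.22,4.6,10),(*ins,.20,ya,15)],1)
E
```

```text
[ 0.58634411  0.25657044  0.09585533 -2.45131266] [ 0.38484239  0.47564697 -5.53014101] [-0.00929801 -0.07013507 -0.02466034] 0.0100539168136086 60.559154748916626
[ 0.63756111 -0.12000909]
3.831872646068379 6.182485307179586
1 0.3 1.4 -2.1 0; 1 0.6 2.9 -4.2 0; 1 0.8 4.3 -6.2 0; 1 1.1 5.7 -8.3 0; 1 1.4 7.2 -10.4 0
1 0.8 1.1 -0.2 -0.08; 1 1.5 2.2 -0.4 -0.15; 1 2.3 3.4 -0.6 -0.23; 1 3 4.5 -0.8 -0.31; 1 3.7 5.7 -1 -0.38
1 0.3 1.3 -0.2 -0.08; 1 0.6 2.6 -0.4 -0.16; 1 0.9 4 -0.6 -0.23; 1 1.2 5.3 -0.8 -0.31; 1 1.4 6.6 -1 -0.39
1 1.1 1.2 0.1 -0.1; 1 2.1 2.4 0.3 -0.21; 1 3.2 3.5 0.4 -0.31; 1 4.2 4.7 0.5 -0.42; 1 5.3 5.8 0.7 -0.53
1 0.3 1.5 0.1 -0.1; 1 0.6 3.1 0.2 -0.21; 1 0.9 4.6 0.4 -0.31; 1 1.2 6.1 0.5 -0.42; 1 1.6 7.7 0.6 -0.52
1 -0.5 1.4 0.2 -0.11; 1 -1 2.9 0.3 -0.21; 1 -1.5 4.4 0.4 -0.32; 1 -1.9 5.9 0.6 -0.43; 1 -2.4 7.4 0.7 -0.53
end [ 0.6378 -0.1199  0.1999  6.1819]
```

```bash
python3 - <<'E'
from plan import *
c=cur(); c[3]+=2*np.pi
calls(c,[(.54,.20,.20,c[3],5),(.50,.07,.22,3.5,5),(.6376,-.12,.16,np.pi-.1007,10)],1)
E
```

```text
1 0.3 1.4 -2.1 0; 1 0.6 2.9 -4.2 0; 1 0.8 4.3 -6.2 0; 1 1.1 5.7 -8.3 0; 1 1.4 7.2 -10.4 0
1 1.5 2.2 -0.4 0.07; 1 3 4.5 -0.8 0.13; 1 4.5 6.8 -1.2 0.2; 1 6 9.1 -1.6 0.27; 1 7.5 11.3 -2 0.33
1 2.3 -0.6 0.6 0.05; 1 4.5 -1.2 1.2 0.09; 1 6.8 -1.8 1.8 0.14; 1 9.1 -2.4 2.4 0.19; 1 11.3 -3 3 0.23
1 2.1 -1.2 0.6 0.05; 1 4.1 -2.3 1.2 0.09; 1 6.2 -3.4 1.8 0.14; 1 8.3 -4.5 2.4 0.19; 1 10.3 -5.6 3 0.23
end [ 0.6372 -0.1199  0.1599  3.0419]
```

>>> send_rows --motion "1 0 0 -2.5 0; 1 0.3 1 -5 0; 1 0.5 3 -7.5 0; 1 0.9 5 -9.5 0; 1 1.4 7.2 -10.4 0"

```text
clock: 5.0
eef_pos: [0.5418, 0.2007, 0.2042]
tool_rot: [0.905, -0.426, 0.002, -0.001]
ft_force: [1.5, -0.9, -5.9]
grip_width: 0.0102
grasp_force: 60.7
```

>>> send_rows --motion "1 1.5 2.2 -0.4 0.07; 1 3 4.5 -0.8 0.13; 1 4.5 6.8 -1.2 0.2; 1 6 9.1 -1.6 0.27; 1 7.5 11.3 -2 0.33"

```text
clock: 5.5
eef_pos: [0.501, 0.0697, 0.222]
tool_rot: [0.822, -0.57, 0.0, 0.0]
ft_force: [-0.3, -0.0, -5.5]
grip_width: 0.0102
grasp_force: 60.6
```

>>> send_rows --motion "1 2.3 -0.6 0.6 0.05; 1 4.5 -1.2 1.2 0.09; 1 6.8 -1.8 1.8 0.14; 1 9.1 -2.4 2.4 0.19; 1 11.3 -3 3 0.23"

```text
clock: 6.0
eef_pos: [0.57, -0.0254, 0.1915]
tool_rot: [0.751, -0.66, 0.0, 0.0]
ft_force: [0.8, 2.1, -5.7]
grip_width: 0.0101
grasp_force: 60.6
```

>>> send_rows --motion "1 2.1 -1.2 0.6 0.05; 1 4.1 -2.3 1.2 0.09; 1 6.2 -3.4 1.8 0.14; 1 8.3 -4.5 2.4 0.19; 1 10.3 -5.6 3 0.23"

```text
clock: 6.5
eef_pos: [0.6389, -0.1201, 0.1612]
tool_rot: [-0.67, 0.742, 0.0, -0.0]
ft_force: [0.1, -0.3, -5.0]
grip_width: 0.0102
grasp_force: 60.6
```

>>> send_rows --motion "1 0 0 1 0; 1 0 0 2 0; 1 0 0 2.5 0; 1 0 0 2.5 0; 1 0 0 2.5 0"

```text
clock: 7.0
eef_pos: [0.6383, -0.1184, 0.1366]
tool_rot: [-0.671, 0.741, 0.0, -0.0]
ft_force: [-0.3, -0.3, -5.2]
grip_width: 0.0103
grasp_force: 60.6
```

```bash
python3 - <<'E'
from plan import *
from h import *
c=cur(); o=bot.get_obs(); print(c,o["ft_force"],o["grip_width"])
a=vision.camera("top"); b=vision.camera("side")
cv2.imwrite("pics/t1.png",a[:,:,::-1]);cv2.imwrite("pics/s1.png",b[:,:,::-1])
A=cv2.resize(a[170:320,340:490,::-1],(400,400),interpolation=2);B=cv2.resize(b[120:270,250:400,::-1],(400,400),interpolation=2)
cv2.imwrite("pics/v1.png",np.hstack([A,B]))
E
```

```text
[ 0.63834488 -0.1183893   0.13661959  3.04303791] [-0.28372407 -0.2831596  -5.22193421] 0.010317242064862769
```

View pics/v1.png

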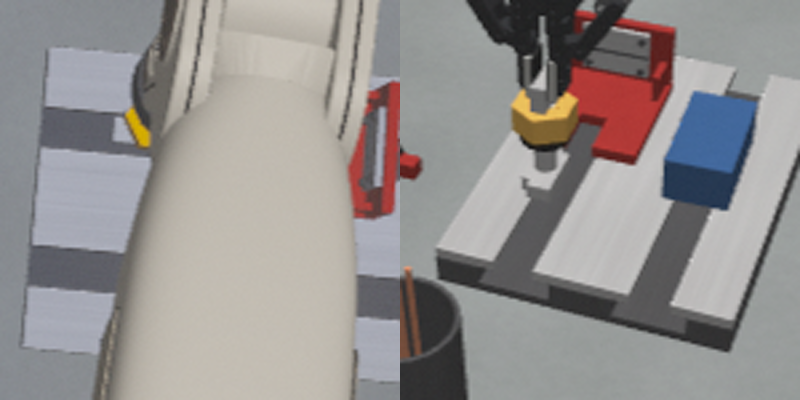

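Top-left panel: the head peeks out along the slot line at about (120,130). Right panel: the bolt hangs upright and lengthwise over the bracket's slot. Lowering gently.

>>> send_rows --motion "1 0 0 0.8 0; 1 0 0 1.5 0; 1 0 0 2 0; 1 0 0 2.4 0; 1 0 0 2.8 0"

```text
clock: 7.6
eef_pos: [0.6384, -0.1191, 0.1077]
tool_rot: [-0.671, 0.741, 0.0, -0.0]
ft_force: [0.2, -0.4, -5.7]
grip_width: 0.0107
grasp_force: 60.6
```

>>> send_rows --motion "1 0 0 0.2 0; 1 0 0 0.4 0; 1 0 0 0.6 0; 1 0 0 0.8 0; 1 0 0 0.8 0"

```text
clock: 8.1
eef_pos: [0.6384, -0.1191, 0.1]
tool_rot: [-0.671, 0.741, 0.0, -0.0]
ft_force: [-0.2, 0.4, -5.9]
grip_width: 0.0104
grasp_force: 60.6
```

>>> send_rows --motion "1 0 0 0.4 0; 1 0 0 0.8 0; 1 0 0 1 0; 1 0 0 1.2 0; 1 0 0 1.2 0"

```text
clock: 8.6
eef_pos: [0.6383, -0.119, 0.0878]
tool_rot: [-0.671, 0.741, 0.0, -0.0]
ft_force: [-0.6, 0.6, -5.3]
grip_width: 0.0101
grasp_force: 60.6
```

>>> send_rows --motion "1 0 0 0.1 0; 1 0 0 0.2 0; 1 0 0 0.2 0; 1 0 0 0.2 0; 1 0 0 0.2 0"

```text
clock: 9.1
eef_pos: [0.6386, -0.1191, 0.0864]
tool_rot: [-0.671, 0.741, -0.0, 0.0]
ft_force: [-0.3, 0.5, -5.3]
grip_width: 0.0102
grasp_force: 60.7
```

>>> send_rows --motion "1 0 0.07 0 0.14; 1 0 0.07 0 0.28; 1 0 0.07 0 0.42; 1 0 0.07 0 0.56; 1 0 0.07 0 0.7"

```text
clock: 9.6
eef_pos: [0.6379, -0.1191, 0.0864]
tool_rot: [-0.373, 0.928, -0.0, 0.0]
ft_force: [-0.1, -0.1, -5.5]
grip_width: 0.0104
grasp_force: 60.6
```

>>> send_rows --motion "1 0 0 0 0.14; 1 0 0 0 0.28; 1 0 0 0 0.42; 1 0 0 0 0.5; 1 0 0 0 0.5"

```text
clock: 10.1
eef_pos: [0.637, -0.1181, 0.0864]
tool_rot: [-0.136, 0.991, 0.001, -0.001]
ft_force: [-2.8, 2.4, -2.6]
grip_width: 0.0106
grasp_force: 61.0
```

```bash
python3 - <<'E'
from plan import *
c=cur(); o=bot.get_obs(); print(c,o["ft_force"],o["ft_torque"],o["grip_width"],o["joint_pos"])
E
```

```text
[ 0.6369625  -0.11806867  0.08636871  1.84291124] [-2.83741621  2.38040594 -2.64251083] [0.76541903 0.77467669 0.007769  ] 0.010631207785273428 [-0.18394846  0.62155067  0.20658895  1.15791366  0.00142295 -0.45606621]
```

>>> send_rows --motion "1 0.1 0 -0.1 0; 1 0.15 0 -0.2 0.1; 1 0.15 0 -0.2 0.2; 1 0.15 0 -0.2 0.3; 1 0.15 0 -0.2 0.3"

```text
clock: 10.6
eef_pos: [0.6361, -0.1198, 0.088]
tool_rot: [0.014, 1.0, -0.0, -0.0]
ft_force: [-1.8, -0.2, -6.5]
grip_width: 0.0102
grasp_force: 60.6
```

```bash
python3 - <<'E'
from plan import *
c=cur(); o=bot.get_obs(); print(c,o["ft_force"],o["ft_torque"],o["grip_width"],o["joint_pos"])
E
```

```text
[ 0.63606816 -0.1198341   0.08803316  1.54298998] [-1.78010216 -0.2267099  -6.54886535] [ 0.07155362  0.43216051 -0.00594033] 0.01022108470274964 [-1.85842478e-01  6.18036438e-01  2.04896018e-01  1.15829558e+00
 -7.95559966e-04 -1.58035614e-01]
```

```bash
python3 - <<'E'
from plan import *
c=cur(); th=-.1007; R=np.array([[np.cos(th),-np.sin(th)],[np.sin(th),np.cos(th)]]); o=np.array([.5753,-.1891])
p=(c[:2]-o)@R; s=np.array([.6275,-.2137]); print(p,(s-o)@R)
g=lambda px,py:(o+R@[px,py])
x=p[0]-.0006
calls(c,[(*g(x,p[1]),c[2],np.pi/2+th,1),(*g(x,.035),c[2],np.pi/2+th,4),(*g(x,.000),c[2],np.pi/2+th,5),(*g(x,-.015),c[2],np.pi/2+th,5)],1,2)
E
```

```text
[0.05349701 0.07502401] [ 0.05440859 -0.01922772]
1 0.06 0 0 0.07; 1 0.13 -0.99 0 0.07; 1 0.21 -1.99 0 0.07; 1 0.28 -2.99 0 0.07; 1 0.35 -3.99 0 0.07
1 0 -0.7 0 0; 1 0.01 -1.4 0 0; 1 0.01 -2.1 0 0; 1 0.01 -2.8 0 0; 1 0.01 -3.5 0 0
1 0 -0.3 0 0; 1 0 -0.6 0 0; 1 0 -0.9 0 0; 1 0.01 -1.2 0 0; 1 0.01 -1.5 0 0
end [ 0.6264 -0.2094  0.088   1.473 ]
```

>>> send_rows --motion "1 0.06 0 0 0.07; 1 0.13 -0.99 0 0.07; 1 0.21 -1.99 0 0.07; 1 0.28 -2.99 0 0.07; 1 0.35 -3.99 0 0.07"

```text
clock: 11.1
eef_pos: [0.6318, -0.1608, 0.0884]
tool_rot: [0.049, 0.999, -0.0, 0.0]
ft_force: [-0.6, 0.2, -5.4]
grip_width: 0.0103
grasp_force: 60.6
```

```bash
python3 - <<'E'
from plan import *
from h import *
c=cur(); o=bot.get_obs(); print(c,o["ft_force"],o["ft_torque"],o["grip_width"])
th=-.1007; R=np.array([[np.cos(th),-np.sin(th)],[np.sin(th),np.cos(th)]]); print((c[:2]-[.5753,-.1891])@R)
b=vision.camera("side"); cv2.imwrite("pics/s2.png",b[:,:,::-1])
cv2.imwrite("pics/v2.png",cv2.resize(b[110:230,250:400,::-1],(750,600),interpolation=2))
E
```

```text
[ 0.63180405 -0.16082448  0.08840814  1.47224332] [-0.60432072  0.21161815 -5.44383385] [0.03654917 0.09740291 0.01364207] 0.010277932666048135
[0.05337527 0.03381262]
```

View pics/v2.png

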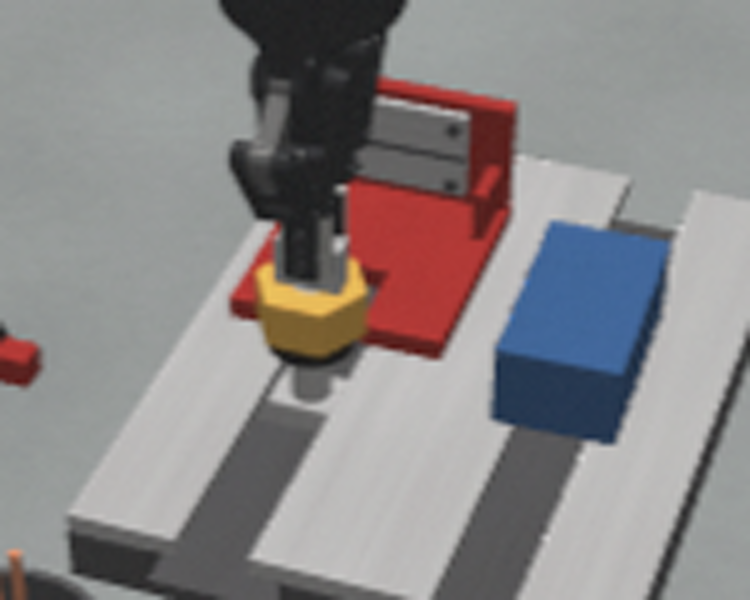

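The head is square under the lips, and the shank (about (312,375)) is centred in the slot ahead of the notch. Sliding on.

>>> send_rows --motion "1 0 -0.7 0 0; 1 0 -1.4 0 0; 1 0 -2 0 0; 1 0 -2.6 0 0; 1 0 -3.2 0 0"

```text
clock: 11.65
eef_pos: [0.6287, -0.1915, 0.0884]
tool_rot: [0.049, 0.999, -0.0, 0.0]
ft_force: [-0.1, 0.0, -5.9]
grip_width: 0.0104
grasp_force: 60.6
```

>>> send_rows --motion "1 0 -0.3 0 0; 1 0 -0.6 0 0; 1 0 -0.9 0 0; 1 0 -1.2 0 0; 1 0 -1.5 0 0"

```text
clock: 12.15
eef_pos: [0.6272, -0.2061, 0.0883]
tool_rot: [0.049, 0.999, 0.0, 0.0]
ft_force: [1.1, 0.2, -5.0]
grip_width: 0.01
grasp_force: 60.6
```

>>> send_rows --motion "1 0 -0.1 0 0; 1 0 -0.2 0 0; 1 0 -0.3 0 0; 1 0 -0.4 0 0; 1 0 -0.4 0 0"

```text
clock: 12.65
eef_pos: [0.6267, -0.2101, 0.0883]
tool_rot: [0.049, 0.999, -0.0, 0.0]
ft_force: [0.4, -0.4, -5.0]
grip_width: 0.0105
grasp_force: 60.6
```

```bash
python3 - <<'E'
from plan import *
from h import *
c=cur(); o=bot.get_obs(); print(c,o["ft_force"],o["ft_torque"],o["grip_width"])
th=-.1007; R=np.array([[np.cos(th),-np.sin(th)],[np.sin(th),np.cos(th)]]); print((c[:2]-[.5753,-.1891])@R)
E
```

```text
[ 0.62674599 -0.2100796   0.0883101   1.47195588] [ 0.43911463 -0.44911856 -5.01181705] [-0.03585908 -0.00916528  0.02661242] 0.010499953640113899
[ 0.05329444 -0.01570146]
```

>>> send_rows --motion "1 0 -0.1 0 0; 1 0 -0.2 0 0; 1 0 -0.3 0 0; 1 0 -0.4 0 0; 1 0 -0.4 0 0"

```text
clock: 13.15
eef_pos: [0.6263, -0.2142, 0.0883]
tool_rot: [0.049, 0.999, -0.0, 0.0]
ft_force: [0.1, -0.3, -5.1]
grip_width: 0.0099
grasp_force: 60.6
```

>>> send_rows --motion "1 0 -0.05 0 0; 1 0 -0.1 0 0; 1 0 -0.1 0 0"

```text
clock: 13.45
eef_pos: [0.6263, -0.215, 0.0883]
tool_rot: [0.049, 0.999, -0.0, 0.0]
ft_force: [-0.7, -0.5, -5.2]
grip_width: 0.0102
grasp_force: 60.6
```

>>> send_rows --motion "1 0 0 0.1 0; 1 0 0 0.2 0; 0.8 0 0 0.2 0; 0.4 0 0 0.2 0; -0.4 0 0 0.2 0"

```text
clock: 13.95
eef_pos: [0.6272, -0.2153, 0.0877]
tool_rot: [0.049, 0.999, -0.0, 0.001]
ft_force: [-0.5, -0.8, 1.0]
grip_width: 0.0388
grasp_force: 0.0
```

>>> send_rows --motion "-0.4 0 0 0 0; -0.4 0 0 -2 0; -0.4 0 0 -4.5 0; -0.4 0 0 -7 0; -0.4 0 0 -9 0"

```text
clock: 14.45
eef_pos: [0.627, -0.2152, 0.1788]
tool_rot: [0.049, 0.999, -0.0, 0.001]
ft_force: [-0.0, 0.2, -0.4]
grip_width: 0.0598
grasp_force: 0.0
```

```bash
cat > nut.py <<'E'
from meas import *
from scipy.spatial import ConvexHull
def sil(n,x,y,a,z0,z1,shape,sc=4,roi=(255,110)):
    k=a+np.arange(6)*np.pi/3+np.pi/6; r=.022/np.cos(np.pi/6)
    P=np.vstack([np.c_[x+r*np.cos(k),y+r*np.sin(k),np.full(6,z)] for z in(z0,z1)])
    return cv2.convexHull(np.float32(proj(n,P)))
def edges(n,im,roi):
    m=blob(im,(14,90,60),(34,255,255),roi); return m
def fit(n,im,roi,z0,z1,x0):
    m=edges(n,im,roi); ys,xs=np.nonzero(m); hull=cv2.convexHull(np.float32(np.c_[xs,ys]))
    q=hull.reshape(-1,2)
    def f(p):
        h=sil(n,*p,z0,z1,None); return [cv2.pointPolygonTest(h,(float(a),float(b)),True)-.5 for a,b in q]
    r=min((least_squares(f,[*x0,a],loss="soft_l1",diff_step=1e-3,x_scale=[.01,.01,.2]) for a in x0[2:]) if 0 else [least_squares(f,x0,loss="soft_l1",x_scale=[.01,.01,.2],diff_step=1e-3)],key=lambda r:r.cost)
    return r.x,np.round(r.fun,1)
E
python3 - <<'E'
from nut import *
from plan import cur
o=bot.get_obs(); print(cur(),o["ft_force"],o["grip_width"])
b=vision.camera("side"); cv2.imwrite("pics/s3.png",b[:,:,::-1])
R=lambda f:cv2.imread(f)[:,:,::-1].copy()
# start picture check
print("start top",fit("top",R("pics/top0.png"),(185,215,245,275),.05,.072,[.588,.257,.69]))
print("start side",fit("side",R("pics/side0.png"),(250,310,306,380),.05,.072,[.588,.257,.69]))
print("now",fit("side",b,(280,120,360,220),.058,.080,[.627,-.214,1.47]))
cv2.imwrite("pics/v3.png",cv2.resize(b[110:230,250:400,::-1],(750,600),interpolation=2))
E
```

```text
[ 0.62697827 -0.2152057   0.17879438  1.4719829 ] [-0.0235885   0.16756409 -0.35292803] 0.059813164269818156
start top (array([0.58909371, 0.25789451, 0.73160057]), array([-0.1, -0.3, -0.3, -0.5, -0.5, -0.4, -0.4,  0.1, -0.2, -0.2, -0.5,
       -0.4, -0.3, -0.2, -0.3]))
start side (array([0.58782636, 0.25781055, 0.73822215]), array([ 0.2, -0.2, -0.3, -0.6, -0.2, -0.4, -0.2, -0.1, -0.4, -0.6, -0.1,
        0.2, -0.4, -0.6, -0.6, -0.4]))
now (array([ 0.62757069, -0.21515483,  1.43165132]), array([ 0.3, -0.2, -0.2, -0.4, -0.4,  0.1,  0.4, -0.3, -0.9,  0. , -0.2,
       -0.1, -0.3]))
```

View pics/v3.png

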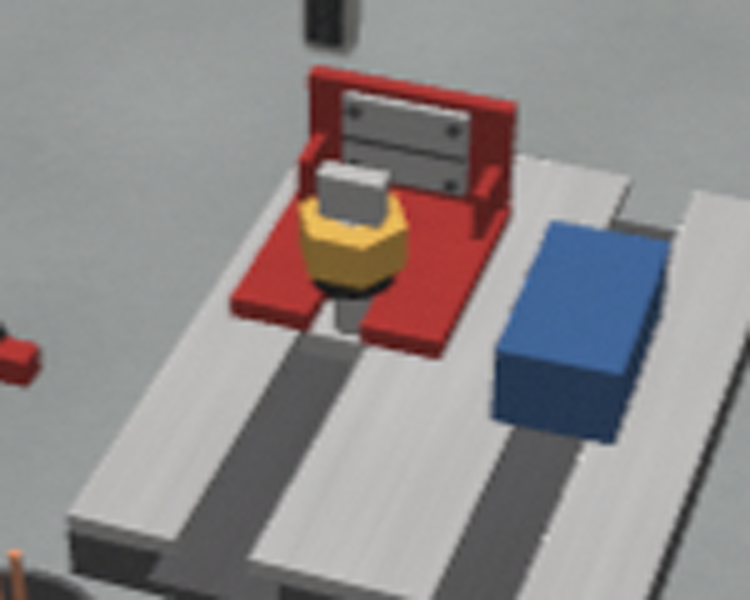

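The bolt stands in the notch with its nut at about (353,245) in the crop, within 1 mm of the TCP. The bracket looks unmoved.

>>> send_rows --motion "-0.4 -0.05 0 0 -0.14; -0.4 -0.05 0 0.5 -0.28; -0.4 -0.05 0 1 -0.42; -0.4 -0.05 0 1.5 -0.56; -0.4 -0.05 0 2 -0.7"

```text
clock: 15.0
eef_pos: [0.6269, -0.215, 0.1561]
tool_rot: [-0.299, 0.954, -0.0, 0.0]
ft_force: [1.4, 0.4, -0.0]
grip_width: 0.06
grasp_force: 0.0
```

>>> send_rows --motion "-0.4 0 0 0.5 -0.12; -0.4 0 0 1.5 -0.24; -0.4 0 0 3 -0.35; -0.4 0 0 5 -0.35; -0.4 0 0 7 -0.35"

```text
clock: 15.5
eef_pos: [0.6271, -0.2151, 0.086]
tool_rot: [-0.458, 0.889, -0.001, 0.001]
ft_force: [-0.6, 0.7, -0.1]
grip_width: 0.0597
grasp_force: 0.0
```

>>> send_rows --motion "-0.4 0 0 1 0; -0.4 0 0 1.8 0; -0.4 0 0 2.4 0; -0.4 0 0 3 0; -0.4 0 0 3.3 0"

```text
clock: 16.0
eef_pos: [0.627, -0.2151, 0.0533]
tool_rot: [-0.458, 0.889, -0.0, 0.0]
ft_force: [0.5, -0.6, 0.4]
grip_width: 0.0599
grasp_force: 0.0
```

```bash
python3 - <<'E'
from plan import *
o=bot.get_obs(); print(cur(),o["ft_force"],o["ft_torque"],o["grip_width"],o["joint_pos"])
E
```

```text
[ 0.62695675 -0.21507403  0.05328355  2.52198239] [ 0.51052348 -0.63654657  0.40046473] [-0.01023447  0.06988435  0.00751286] 0.059858218514318065 [-3.30478080e-01  6.76087796e-01  2.14080381e-01  1.10827299e+00
  2.86956768e-05 -1.28166418e+00]
```

>>> send_rows --motion "-0.2 0 0 0 0; -0.1 0 0 0 0; 0.1 0 0 0 0; 0.5 0 0 0 0; 1 0 0 0 0"

```text
clock: 16.5
eef_pos: [0.6273, -0.2152, 0.0541]
tool_rot: [-0.458, 0.889, -0.001, 0.001]
ft_force: [0.7, -0.7, 3.0]
grip_width: 0.0426
grasp_force: 61.3
```

>>> send_rows --motion "1 0 0 0 0; 1 0 0 0 0; 1 0 0 0 0.1; 1 0 0 0 0.2; 1 0 0 0.05 0.3"

```text
clock: 17.0
eef_pos: [0.6266, -0.2148, 0.0531]
tool_rot: [-0.318, 0.948, 0.0, 0.0]
ft_force: [-1.1, 0.4, 5.2]
grip_width: 0.0434
grasp_force: 61.6
```

```bash
python3 - <<'E'
from plan import *
o=bot.get_obs(); print(cur(),o["ft_force"],o["ft_torque"],o["grip_width"],o["joint_pos"])
E
```

```text
[ 0.62664704 -0.21476515  0.0531025   2.2184189 ] [-1.05953942  0.37471838  5.16187722] [0.09012865 0.26536303 0.07722473] 0.04335324271330081 [-3.30313971e-01  6.76062606e-01  2.13521720e-01  1.10846584e+00
  3.02034551e-04 -9.77936549e-01]
```

>>> send_rows --motion "1 0 0 0.06 0.14; 1 0 0 0.12 0.28; 1 0 0 0.18 0.42; 1 0 0 0.24 0.56; 1 0 0 0.3 0.7"

```text
clock: 17.5
eef_pos: [0.6266, -0.2145, 0.0504]
tool_rot: [0.027, 1.0, 0.0, -0.0]
ft_force: [-0.9, 0.7, 5.5]
grip_width: 0.0432
grasp_force: 61.8
```

```bash
python3 - <<'E'
from plan import *
o=bot.get_obs(); print(cur(),o["ft_force"],o["ft_torque"],o["grip_width"],o["joint_pos"])
E
```

```text
[ 0.62657864 -0.21445655  0.0503667   1.516931  ] [-0.91724752  0.73907395  5.52826208] [0.26808051 0.3827577  0.14745894] 0.04321080193442045 [-3.30122394e-01  6.78340796e-01  2.10050264e-01  1.10289324e+00
  7.72733646e-04 -2.76257288e-01]
```

>>> send_rows --motion "1 0 0 0.03 0.14; 1 0 0 0.05 0.28; 1 0 0 0.05 0.42; 1 0 0 0.05 0.56; 1 0 0 0.05 0.7"

```text
clock: 18.0
eef_pos: [0.6262, -0.2138, 0.0492]
tool_rot: [0.368, 0.93, 0.001, -0.001]
ft_force: [-1.0, 2.9, 3.8]
grip_width: 0.0429
grasp_force: 61.5
```

>>> send_rows --motion "1 0 0 0 0.14; 1 0 0 0 0.28; 1 0 0 0 0.42; 1 0 0 0.05 0.56; 1 0 0 0.1 0.7"

```text
clock: 18.5
eef_pos: [0.6265, -0.2137, 0.0486]
tool_rot: [0.664, 0.747, 0.001, -0.001]
ft_force: [-1.3, 3.4, 6.6]
grip_width: 0.0428
grasp_force: 61.7
```

```bash
python3 - <<'E'
from plan import *
o=bot.get_obs(); print(cur(),o["ft_force"],o["ft_torque"],o["grip_width"],o["joint_pos"])
E
```

```text
[ 0.62649802 -0.21369055  0.0485963   0.11772993] [-1.26649868  3.40005535  6.59383553] [0.60140836 0.41192078 0.18161776] 0.04282742729608203 [-0.32952389  0.67995578  0.20806129  1.10010604  0.00176888  1.12354178]
```

>>> send_rows --motion "1 0 0 0.03 0.1; 1 0 0 0.06 0.2; 1 0 0 0.1 0.3; 1 0 0 0.12 0.4; 1 0 0 0.14 0.47"

```text
clock: 19.0
eef_pos: [0.6267, -0.2137, 0.048]
tool_rot: [0.819, 0.573, 0.001, -0.001]
ft_force: [-1.9, 3.1, 7.3]
grip_width: 0.0431
grasp_force: 62.0
```

```bash
python3 - <<'E'
from nut import *
from plan import cur
o=bot.get_obs(); print(cur(),o["ft_force"],o["ft_torque"],o["grip_width"],o["joint_pos"])
b=vision.camera("side"); cv2.imwrite("pics/s4.png",b[:,:,::-1])
E
```

```text
[ 0.62673489 -0.213717    0.04798912 -0.34981353] [-1.90231382  3.12797566  7.29245952] [0.62963922 0.51344239 0.21333831] 0.0431343393695867 [-0.32947556  0.68027935  0.20694632  1.09779176  0.00183349  1.59113434]
```

>>> send_rows --motion "0.6 0 0 0 0; 0.2 0 0 0 0; -0.2 0 0 0 0; -0.4 0 0 0 0; -0.4 0 0 0 0"

```text
clock: 19.55
eef_pos: [0.6263, -0.215, 0.0462]
tool_rot: [0.819, 0.574, -0.0, -0.0]
ft_force: [-0.9, -0.6, -0.1]
grip_width: 0.0601
grasp_force: 0.0
```

>>> send_rows --motion "-0.4 0 0 -0.5 0; -0.4 0 0 -2 0; -0.4 0 0 -5 0; -0.4 0 0 -9 0; -0.4 0 0 -13 0"

```text
clock: 20.05
eef_pos: [0.6262, -0.215, 0.1778]
tool_rot: [0.819, 0.574, -0.0, -0.001]
ft_force: [0.6, -0.6, -0.4]
grip_width: 0.0594
grasp_force: 0.0
```

```bash
python3 - <<'E'
from nut import *
from plan import cur
o=bot.get_obs(); print(cur(),o["ft_force"],o["grip_width"])
b=vision.camera("side"); cv2.imwrite("pics/s5.png",b[:,:,::-1])
q=cv2.imread("pics/s3.png")[:,:,::-1]
for dz in (.005,.006,.007): 
    x,r=fit("side",b,(280,120,360,220),.058-dz,.080-dz,[.627,-.214,-.35]); print(dz,x,r)
im=cv2.resize(b[110:230,250:400,::-1],(750,600),interpolation=2)
def pl(x,y,th,pts,z): c,s=np.cos(th),np.sin(th); p=np.array(pts)@np.array([[c,s],[-s,c]])+[x,y]; return np.c_[p,np.full(len(p),z)]
P=pl(.6275,-.2137,-.0891,[(.05,.03),(.012,.03),(.012,-.012),(-.012,-.012),(-.012,.03),(-.05,.03)],.0445)
cv2.polylines(im,[np.int32((proj("side",P)-[250,110]+.5)*5)],False,(255,255,0),1)
cv2.imwrite("pics/v5.png",im)
red=lambda i:np.array([ (lambda m:(m.m10/m.m00,m.m01/m.m00,m.m00))(type("M",(),cv2.moments(blob(i.copy(),(0,150,60),(8,255,255),(290,100,365,190)),True)))])
print(red(cv2.imread("pics/side0.png")[:,:,::-1]),red(q),red(b))
E
```

```text
[ 0.62620542 -0.21495712  0.17777181 -0.34817253] [ 0.56245383 -0.64079025 -0.44791361] 0.05943313995804455
0.005 [ 0.62653535 -0.21368196 -0.29659907] [ 0.2 -0.3 -0.2 -0.3 -0.3  0.3  0.2 -0.8 -0.2 -0.1 -0.1]
0.006 [ 0.6268555  -0.21500258 -0.29334441] [ 0.2 -0.3 -0.2 -0.3 -0.3  0.3  0.2 -0.8 -0.2 -0.2 -0.1]
0.007 [ 0.62714776 -0.21632704 -0.29278982] [ 0.2 -0.3 -0.2 -0.3 -0.3  0.3  0.2 -0.9 -0.2 -0.2 -0.2]
[[ 326.05323194  155.14892269 1578.        ]] [[ 328.38214905  155.00606586 1154.        ]] [[ 328.34893993  154.78798587 1132.        ]]
```

View pics/v5.png

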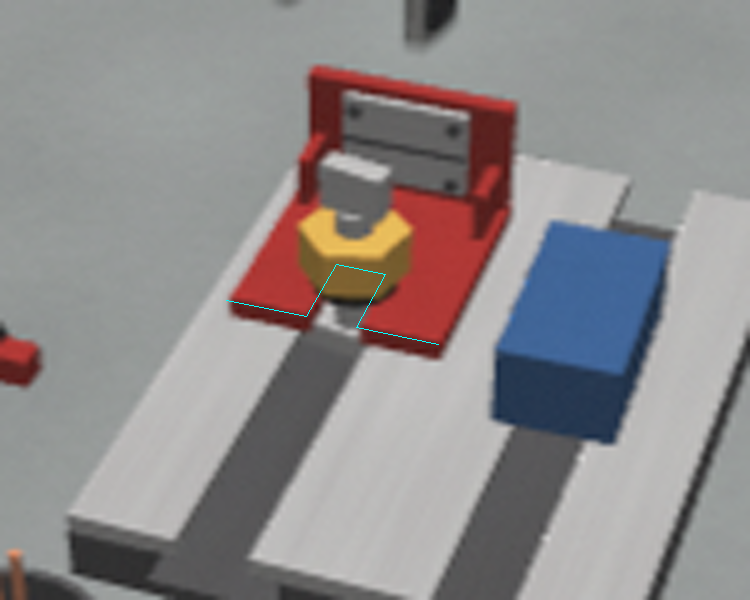

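The tab now stands clear above the lowered nut, and the bolt axis is at the seat. The bracket edges at (315,68) and (517,102) and the blue block are where they were before, and the gripper is clear. Handing in.

```bash
python3 -c "
from workcell import workorder
print(workorder.job_done())"
```

```text
the job is handed in; nothing more can be done
None
```

I clamped the red bracket with the yellow-nut T-bolt, squared and slid home in its notch. The nut went about 2.7 rad, which by calculation squeezes the collar about 2.8 mm (firm from 1.5 mm). The gripper is released and clear, and I handed the job in at about 20 s; the hand-in gave no verdict.

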